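# Pack up the board case: fold the retaining flap, shut the lid

## Task

Pack up the circuit-board case: with the fingertips, push the upright orange flap down flat over the board, and only then swing the blue lid shut over it until it is fully closed, without slamming it. Push only: the case is not to be lifted, tipped or shoved across the bench, and everything else, in the case and around it, stays where it is.

Things in the scene. Friction and masses are not known exactly. Their poses are not given: they have to be found in the camera images.
- case: Open dark case, 250 (its x) x 190 (its y) x 60 mm high, walls 5 mm, 2.2 kg, loose on the bench. Origin: centre of its underside, z up. Lid hinged along its -y rim, flap inside along its +y wall. A divider 50 mm high at x = -58 mm parts off a compartment at the -x end; the circuit board (up to 34 mm high) lies in the rest. Handle 23 mm out from the -x wall, clasp 4 mm out from the +y wall.
- lid (a joint): Blue lid's angle, rad: 0 = shut flat on the rim, grows as it opens, starts at 1.6 to 1.9 (1.57 = upright, more leans to the case's -y), limit 2.0. Stiff hinge (0.36 N m, 2 to 3 N near the free edge): it stays where left and does not fall shut, so push it all the way. Smooth plate 250 (along hinge) x 190 (hinge to free edge) x 8 mm, 0.25 kg.
- lid_hinge (a point): Middle of the lid's hinge line, on the underside (inner face) of the lid: 60.5 mm above the case's underside, at x = 0, y = -95 mm of the case. Turns with the lid: x along the hinge (the case's x), y from the hinge to the free edge, z out of the lid's outer face.
- lid_edge (a point): Middle of the lid's free edge, on its outer face: 190 mm along y and 8 mm along z from lid_hinge in the lid's axes.
- flap (a joint): Orange flap's angle, rad: 0 = folded flat over the board (its stop), grows as it rises, starts at 1.35 to 1.6 (1.57 = upright), limit 1.75. Friction hinge (0.06 N m, under 1 N at the edge): stays where left. Folds towards the case's -y, the lid's hinge. Plate 140 (along hinge) x 120 (hinge to free edge) x 4 mm, 0.06 kg. Fold it before moving the lid.
- flap_hinge (a point): Middle of the flap's hinge line, on its lower (inner) face when folded: 45 mm above the case's underside, at x = 30, y = +85 mm of the case. Turns with the flap: x along the hinge (the case's x), -y from the hinge to the free edge, z out of the outer face (the upper face when folded).
- flap_edge (a point): Middle of the flap's free edge, on its outer face: -120 mm along y and 4 mm along z from flap_hinge in the flap's axes.
- battery: Block battery, black with a copper-coloured end, 26 x 48 x 18 mm, lying in the case's narrow end compartment. Origin: centre of the underside. A bystander: leave it alone.
- capacitor: Blue cylinder 25 mm across, 36 mm high, standing in the case's narrow end compartment. Origin: on its axis at the underside. A bystander: leave it alone.
- spool: Bare metal wire spool 54 mm across, 44 mm high, standing about 60 mm beyond the case's +x end wall (case axes). Origin: on its axis at the underside. A bystander: leave it alone.
- jar: Amber screw-top jar 54 mm across, 75 mm high, on the bench beyond the case. Origin: on its axis at the underside. A bystander: leave it alone.
- cup: White cup 72 mm across, 85 mm high, on the bench to the robot's right. Origin: on its axis at the underside. A bystander: leave it alone.
- driver: Screwdriver with red handle lying on the bench to the left of the case. Origin: near the middle of its length. A bystander: leave it alone.
- meter: Yellow hand-held meter 150 x 75 x 34 mm lying on the bench to the robot's right. Origin: centre of the underside. A bystander: leave it alone.

How it is judged:
By the outcome, as a careful person would: the job done as asked, in the order asked, and still so for the second after the job is handed in, with the robot touching nothing.
It also fails if it takes over 54 s, if anything falls off the work surface, if the arm or the gripper's body presses on something with over 40 N, if the wrist force passes 120 N, or if a joint passes its speed limit or range.

## Robot

A 6-joint arm with a two-finger parallel gripper is mounted at the origin on the work surface. World frame = base frame: x ahead of the robot, y to its left, z up, the work surface at z = 0. Lengths are in mm, angles in degrees, forces in N, time in s.
With the tool pointing down it reaches from about 325 to 875 mm from the base axis. Payload 4.4 kg.
Tool frame: the origin (TCP) lies on the centre line of the jaws, within the pads' length; the fingertips stand env.tips_ahead ahead of it and the grasp point (between the pads) is the TCP (env.tips_ahead is the distance from the TCP to the fingertips, in mm); z points along the fingers, x is the direction in which the jaws open and shut, and the axes are right-handed (so a half turn about z gives the same grasp; the last joint's range is limited). The gripper opens to 85 mm and grips with 20 to 120 N. Pads are 22 mm wide; open, the fingers measure 114 mm over their backs; the gripper's body (76 mm by 85 mm) begins 54 mm behind the grasp point. The pads swing forward as they close: fully open they stand 13 mm farther back than shut.
Start: joints at [-8.623, 11.837, 88.321, -0, 79.842, -8.623], TCP at [575.002, -0.012, 250.282] pointing down, gripper open.
Joint ranges: [-156.59, 156.59], [-49.26, 127.26], [12.9, 141.05], [-63.56, 243.56], [4.71, 150.69], [-161.64, 161.64]. Speed limits (degrees/s): [159.86, 159.86, 180, 180, 180, 180].

## Interface

Orientations are given as [roll, pitch, yaw] about the fixed x, y, z axes, in that order (R = Rz(yaw) Ry(pitch) Rx(roll)).
In Python, from plant import env gives the robot as it stands.
- The arm moves only by the tool send_rows, never from a script. Its argument "series" is a list of rows, each a list of 3 entries, a list of its own where there are three numbers: the shift along the tool's x, y, z in mm, then the turn, a rotation vector about the tool's x, y, z in rad, then the closure, from -1 (fully open) to 1 (shut). In form: [[[x, y, z], [ax, ay, az], hand], ...]. A call has 1 to 12 rows; each row shifts and turns the commanded pose from where the row before left it, along the tool's axes as they then stand; what a row does not reach is not made up. A row lasts 1/10 s, in which the tool goes at most 50 mm and 8.59 degrees, less where a joint would pass 70% of its speed; a pose out of reach is approached as far as the arm can. A call with a gripper value outside its range is refused whole. The fingers move at their own pace and stop on an object; the grip force is fixed at half the most. Time passes only in rows, so rows that do not move let the fingers close. It gives the time, the measured TCP pose, the force and the opening at its end, in the units of the state.
- env.read_state(): the state, without advancing time (a new reading comes with each control period).
- env.capture(name): name is "scene" or "side" or "wrist"; returns the picture (384x512x3 uint8, blue, green, red); there is no depth.
- env.camera_model(name): a dict with "K" (3x3 intrinsics, pixels), "rvec" (rotation vector, rad) and "tvec" (3), from world to camera coordinates, as OpenCV has them. Camera axes: x right, y down, z forward; pixel columns grow to the right and rows downward; lengths in mm; the calibration is good to about 2 mm. The wrist camera is an equidistant fisheye: a pixel r from the principal point sees the ray r / f radians off the axis. A picture is of the moment at which its call begins: read the wrist's pose just before it. camera_model takes no time and is no camera call; for the wrist camera it gives the pose at the moment of the call.
- env.sign_off(): hands the job in, once; it reports no verdict.
The state is a dict: "clock": time; "joint_positions": joint angles; "dq": joint speeds; "joint_torque": joint torques, N m; "tcp_pos": TCP position; "tcp_rot": TCP orientation; "contact_force": force on the tool from outside, world axes, zero at the start; "wrist_torque": the same for the moment, N m; "finger_gap": finger opening in mm.
Only numpy, scipy, OpenCV 4.12 (cv2) and the standard library are available. Lean on these libraries where they do the work, as an engineer would, in place of code of your own. Each camera call takes 0.05 s, during which the arm holds its last target.

## Working session

There is one attempt and no reset: what is moved stays moved. The work goes in short steps, Python scripts to look and compute and a tool call to move; the robot and the scene stay as the last step left them, time stands still between calls to the robot, and variables do not carry over. Pictures are saved under pics/ and viewed, and the job is handed in when it is done.

Besides the shell and the picture viewer there is one more tool, called after ">>>" in YAML: its name, and indented under it one key for each argument. send_rows: Moves the arm, as the interface text tells. Its arguments: {"type":"object","properties":{"series":{"type":"array","items":{"type":"array"}}},"required":["series"]}

```bash
ls; mkdir -p pics; python3 - <<'E'
from plant import env
import cv2
print(env.read_state(), env.tips_ahead)
for n in ["scene","side","wrist"]:
    m=env.camera_model(n); print(n,m)
    cv2.imwrite(f"pics/{n}0.png",env.capture(n))
E
```

```text
pics
{'clock': 0.0, 'joint_positions': array([-8.62242162e+00,  1.18863701e+01,  8.84063437e+01, -5.13059652e-05,
        7.98405566e+01, -8.62348160e+00]), 'dq': array([ 0.04591098, -0.00712233,  0.11153583, -0.0765374 ,  0.00012479,
       -0.04608272]), 'joint_torque': array([ 4.44781954e-04, -3.83034396e+01, -2.91594708e+01, -2.26178481e-04,
        1.06274080e-02,  5.83859855e-05]), 'tcp_pos': array([5.74279141e+02, 1.03681462e-01, 2.49091901e+02]), 'tcp_rot': array([-1.79980067e+02,  1.31771332e-01,  1.09200356e-03]), 'contact_force': array([ 0.49768151,  0.52453692, -0.11029465]), 'wrist_torque': array([0.00105519, 0.00578095, 0.06042921]), 'finger_gap': 85.22019264001302} 19.0
scene {'K': array([[467.60318452,   0.        , 244.47834926],
       [  0.        , 467.60318452, 190.32901931],
       [  0.        ,   0.        ,   1.        ]]), 'rvec': array([ 1.81042512,  2.00035368, -0.61266869]), 'tvec': array([  89.09372476, -385.24009637, 1805.5859793 ])}
side {'K': array([[360.7321424 ,   0.        , 250.76435927],
       [  0.        , 360.7321424 , 193.60821874],
       [  0.        ,   0.        ,   1.        ]]), 'rvec': array([ 0.88925289, -2.58227092,  0.98470183]), 'tvec': array([393.36252807, 301.49262497, 768.47207386])}
wrist {'K': array([[297.31863964,   0.        , 254.86746403],
       [  0.        , 297.31863964, 197.32291939],
       [  0.        ,   0.        ,   1.        ]]), 'rvec': array([-2.81996367e+00, -1.18070320e-03,  2.68371360e-03]), 'tvec': array([-572.91744632,  -41.54737982,  380.28598565])}
```

View pics/scene0.png

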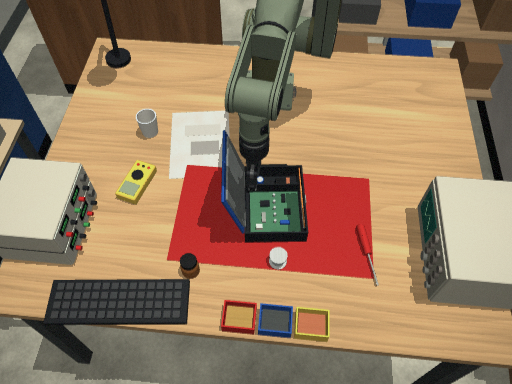

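View pics/side0.png

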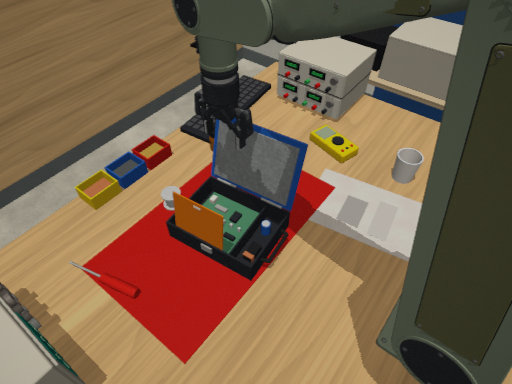

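View pics/wrist0.png

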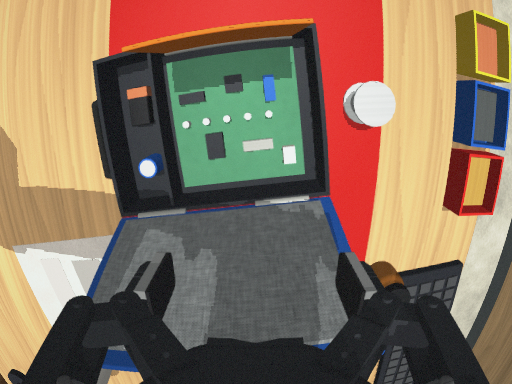

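The wrist view shows the case from above. The rim corners are near (94,62), (314,24), (327,195) and (122,213), with the flap along the top edge and the lid below. The case's x points roughly along world x. I'll enlarge it to refine the corners.

```bash
python3 - <<'E'
import cv2
a=cv2.imread("pics/wrist0.png")
cv2.imwrite("pics/w0z.png",cv2.resize(a[0:240,80:346],(798,720),interpolation=cv2.INTER_CUBIC)[:600])
b=cv2.imread("pics/side0.png")
cv2.imwrite("pics/s0z.png",cv2.resize(b[110:285,150:350],(800,700),interpolation=cv2.INTER_CUBIC)[:600])
E
```

```text
(no output)
```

View pics/w0z.png

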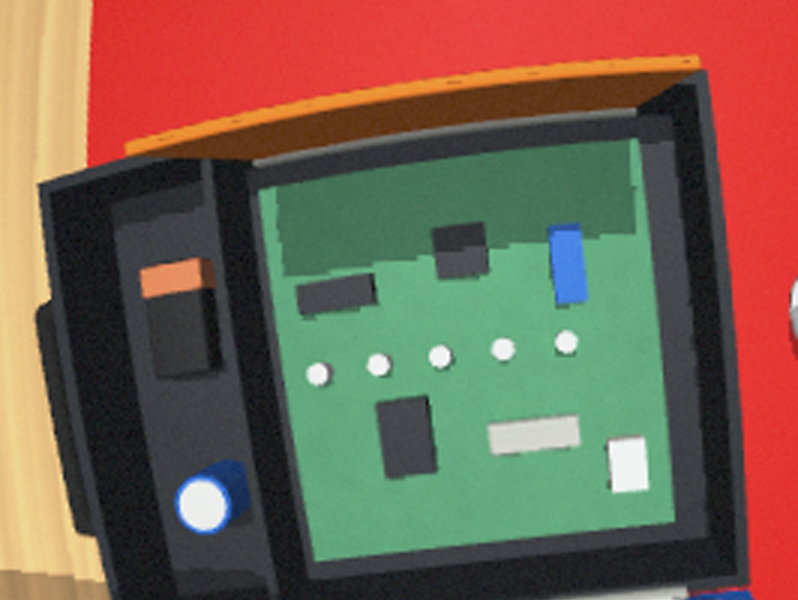

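View pics/s0z.png

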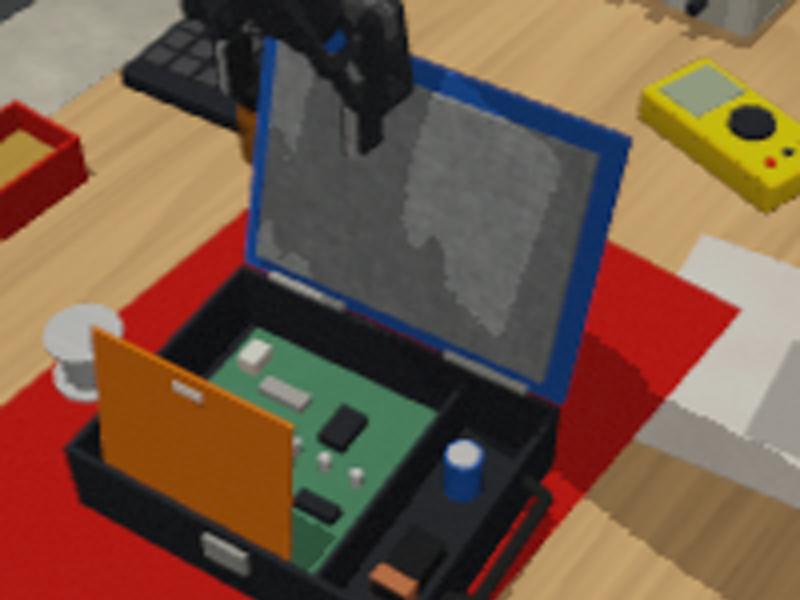

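```bash
cat > h.py <<'E'
import numpy as np, cv2
from plant import env
def ray(n,uv,m=None):
    m=m or env.camera_model(n); R,_=cv2.Rodrigues(m["rvec"]); t=m["tvec"]
    p=np.array([[uv]],float)
    q=(cv2.fisheye.undistortPoints(p,m["K"],np.zeros(4)) if n=="wrist" else cv2.undistortPoints(p,m["K"],None))[0,0]
    d=R.T@np.array([q[0],q[1],1]); return -R.T@t, d/np.linalg.norm(d)
def onz(n,uv,z,m=None):
    c,d=ray(n,uv,m); return c+d*(z-c[2])/d[2]
def tri(a,b):
    (c1,d1),(c2,d2)=a,b
    s=np.linalg.lstsq(np.c_[d1,-d2],c2-c1,rcond=None)[0]
    p,q=c1+s[0]*d1,c2+s[1]*d2; return (p+q)/2,np.linalg.norm(p-q)
def proj(n,P,m=None):
    m=m or env.camera_model(n)
    P=np.array(P,float).reshape(-1,1,3)
    f=cv2.fisheye.projectPoints(P,np.array(m["rvec"]).reshape(1,1,3),np.array(m["tvec"]).reshape(1,1,3),m["K"],np.zeros(4)) if n=="wrist" else cv2.projectPoints(P,m["rvec"],m["tvec"],m["K"],None)
    return f[0].reshape(-1,2)
E
python3 - <<'E'
from h import *
np.set_printoptions(precision=1,suppress=True)
A,B,C=[onz("wrist",u,60) for u in [(93.3,61.7),(315.3,24),(328.3,194.3)]]
print(A,B,C,np.linalg.norm(A-B),np.linalg.norm(B-C))
for v in (B-A,B-C): print(np.degrees(np.arctan2(v[1],v[0])))
cen=(A+C)/2; print(cen)
# side view check: rim corners
for u in [(150+68/4,110+450/4),(150+248/4,110+268/4),(150+556/4,110+405/4)]: print('side',onz("side",u,60))
print(tri(ray("wrist",(80+127/3,148/3)),ray("side",(150+292/4,110+426/4))))
print(tri(ray("wrist",(80+698/3,58/3)),ray("side",(150+93/4,110+328/4))))
print(env.read_state()["tcp_pos"])
E
```

```text
[389.7 138.9  60. ] [636.1 167.3  60. ] [656.  -19.5  60. ] 248.01732519641158 187.8910819911059
6.584654266364943
96.09244051884514
[522.9  59.7  60. ]
side [632.1 168.9  60. ]
side [650.4 -17.6  60. ]
side [412.8 -47.3  60. ]
(array([475.9, 126. , 162.9]), np.float64(0.5151861181806117))
(array([613.6, 142.3, 162.6]), np.float64(0.4865263079831749))
[574.4   0.1 249.4]
```

The case centre is near (521.5, 60) with yaw about 6.4°. The rim measures 248 x 188, and the flap edge is at z 163 (about 1.45 rad). Next I'll shut the fingers, align them with the case and go behind the flap.

>>> send_rows:
  series:
    - [[0,0,0],[0,0,-0.112],1]
    - [[-4,-20,0],[0,0,0],1]
    - [[-4,-30,0],[0,0,0],1]
    - [[-4,-30,0],[0,0,0],1]
    - [[-4,-30,0],[0,0,0],1]
    - [[0,-30,0],[0,0,0],1]
    - [[0,-35,0],[0,0,0],1]
    - [[0,0,0],[0,0,0],1]
    - [[0,0,0],[0,0,0],1]

```text
clock: 1.05
tcp_pos: [539.1, 172.6, 249.9]
tcp_rot: [180.0, 0.0, 6.5]
contact_force: [0.4, 0.4, 0.2]
finger_gap: 0.0
```

```bash
cat >> h.py <<'E'
Cc=np.array([521.5,60,0]);a=np.radians(6.4)
Rc=np.array([[np.cos(a),-np.sin(a),0],[np.sin(a),np.cos(a),0],[0,0,1]])
def tocase(P): return (np.array(P)-Cc)@Rc
def toworld(P): return np.array(P)@Rc.T+Cc
np.set_printoptions(precision=1,suppress=True)
def stat():
    s=env.read_state(); print("t",s["clock"],"case tcp",tocase(s["tcp_pos"]),"rot",s["tcp_rot"],"F",s["contact_force"],"gap",s["finger_gap"])
E
python3 - <<'E'
from h import *
stat(); print(env.tips_ahead)
for n in ["side","wrist"]:
    m=env.camera_model(n); i=env.capture(n); cv2.imwrite(f"pics/{n}1.png",i)
    import pickle; pickle.dump(m,open(f"pics/{n}1.pkl","wb"))
E
```

```text
t 1.05 case tcp [ 30.1 109.9 249.9] rot [180.    0.    6.5] F [0.4 0.4 0.2] gap 0.030693110237243283
19.0
```

View pics/side1.png

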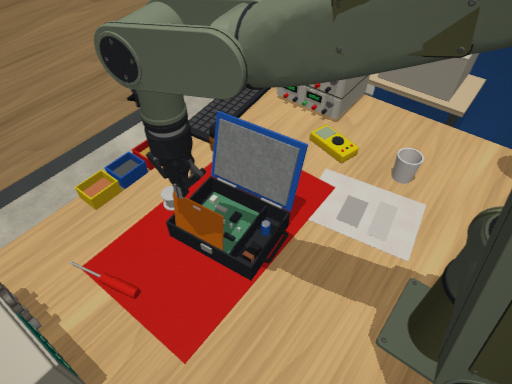

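View pics/wrist1.png

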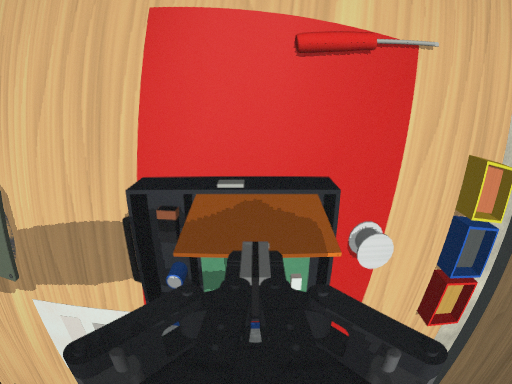

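The wrist view shows the case squared up with the tool, its front corners near (128,185) and (340,185), and the flap below the closed fingers. The side view shows the lid's free corners near (217,113) and (306,148). I'll check the case pose and work out the lid angle.

```bash
python3 - <<'E'
from h import *
import pickle
a=cv2.imread("pics/wrist1.png"); b=cv2.imread("pics/side1.png")
m=pickle.load(open("pics/wrist1.pkl","rb"))
pts=[toworld(p) for p in [(-125,95,60),(125,95,60),(-125,95,0),(125,95,0),(-55,90,50)]]
z=cv2.resize(a[150:300,110:350],(960,600),interpolation=cv2.INTER_CUBIC)
for u in proj("wrist",pts,m): cv2.drawMarker(z,tuple(int(v) for v in ((u-[110,150])*4)),(255,255,0),0,12,1)
cv2.imwrite("pics/w1z.png",cv2.resize(z,(800,500)))
z=cv2.resize(b[100:280,150:350],(800,720),interpolation=cv2.INTER_CUBIC)[:600]
for u in proj("side",[toworld(p) for p in [(-125,95,60),(125,95,60),(-125,-95,60),(125,-95,60)]]): cv2.drawMarker(z,tuple(int(v) for v in ((u-[150,100])*4)),(255,255,0),0,12,1)
cv2.imwrite("pics/s1z.png",z)
for X,u in [(125,(217,113.5)),(-125,(307,145))]:
    c,d=ray("side",u); c=tocase(c); d=Rc.T@d
    P=c+d*(X-c[0])/d[0]; print(P, np.hypot(P[1]+95,P[2]-60.5), np.arctan2(P[2]-60.5,P[1]+95))
E
```

```text
[ 125.  -146.2  236.4] 183.23200970852443 1.8540643926224805
[-125.  -141.3  248.2] 193.2993208287608 1.8127900908721004
```

View pics/w1z.png

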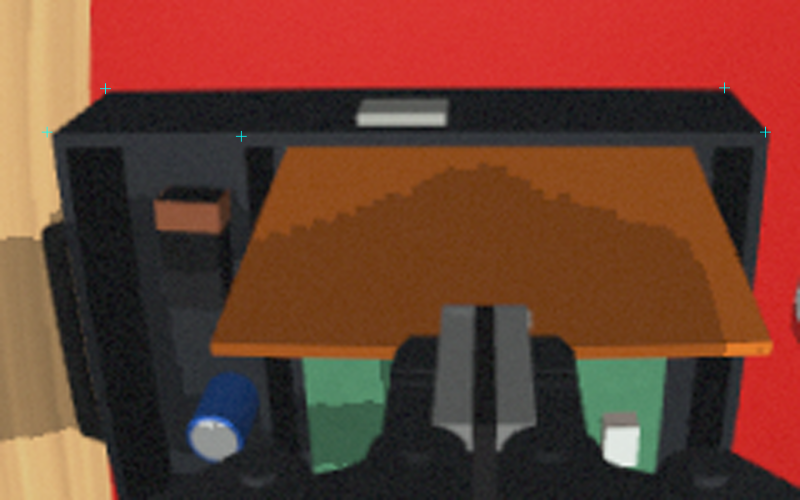

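View pics/s1z.png

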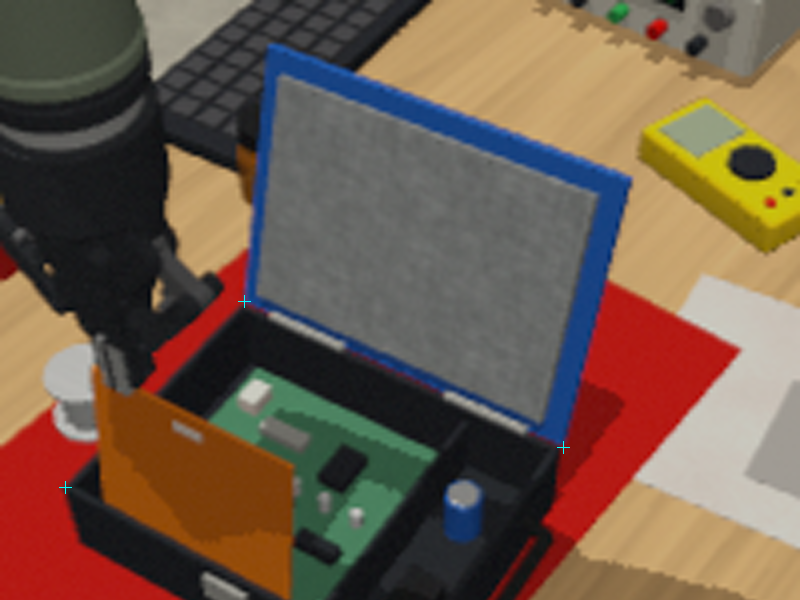

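The projected rim corners agree with the picture to 1–2 px, and the lid is at about 1.83 rad. Now I'll lower the tool behind the flap.

>>> send_rows:
  series:
    - [[0,0,30],[0,0,0],1]
    - [[0,0,35],[0,0,0],1]
    - [[0,0,30],[0,0,0],1]
    - [[0,0,0],[0,0,0],1]
    - [[0,0,0],[0,0,0],1]

```text
clock: 1.65
tcp_pos: [539.6, 171.1, 155.3]
tcp_rot: [180.0, 0.1, 6.3]
contact_force: [0.1, -0.2, 0.5]
finger_gap: 0.1
```

```bash
python3 - <<'E'
from h import *
stat()
p=None
for ph in np.arange(1.5,-.01,-.125):
    r=90; y=85-r*np.cos(ph)+4*np.sin(ph)+11; z=45+r*np.sin(ph)+4*np.cos(ph)+19
    q=np.array([y,z]); print(round(ph,2),q, None if p is None else q-p); p=q
cv2.imwrite("pics/side2.png",env.capture("side"))
E
```

```text
t 1.65 case tcp [ 30.4 108.4 155.3] rot [180.    0.1   6.3] F [ 0.1 -0.2  0.5] gap 0.09977322346218087
1.5 [ 93.6 154.1] None
1.38 [ 82.4 153.1] [-11.2  -1. ]
1.25 [ 71.4 150.7] [-11.   -2.4]
1.12 [ 60.8 146.9] [-10.6  -3.7]
1.0 [ 50.7 141.9] [-10.1  -5. ]
0.88 [ 41.4 135.6] [-9.4 -6.3]
0.75 [ 32.9 128.3] [-8.5 -7.4]
0.62 [ 25.4 119.9] [-7.5 -8.4]
0.5 [ 18.9 110.7] [-6.4 -9.2]
0.38 [ 13.7 100.7] [ -5.2 -10. ]
0.25 [ 9.8 90.1] [ -3.9 -10.5]
0.12 [ 7.2 79.2] [ -2.6 -11. ]
0.0 [ 6. 68.] [ -1.2 -11.2]
```

View pics/side2.png

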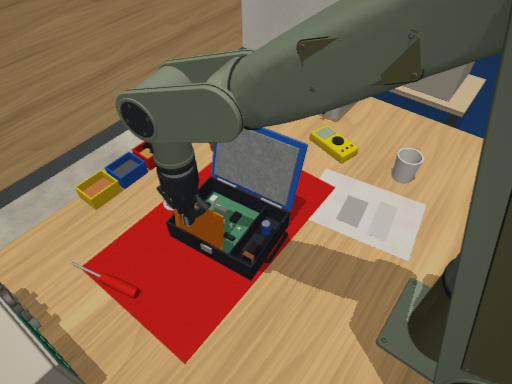

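The fingers are behind the flap and clear of it. I'll push along its arc.

>>> send_rows:
  series:
    - [[0,7,0],[0,0,0],1]
    - [[0,7,0.5],[0,0,0],1]
    - [[0,6,0.5],[0,0,0],1]
    - [[0,6,0.5],[0,0,0],1]
    - [[0,6,1],[0,0,0],1]
    - [[0,5.5,1.5],[0,0,0],1]
    - [[0,5.5,2],[0,0,0],1]
    - [[0,5,2],[0,0,0],1]
    - [[0,5,2.5],[0,0,0],1]
    - [[0,5,2.5],[0,0,0],1]

```text
clock: 2.7
tcp_pos: [546.0, 114.1, 142.0]
tcp_rot: [180.0, 0.0, 6.4]
contact_force: [-0.5, -0.0, 0.8]
finger_gap: 0.2
```

```bash
python3 - <<'E'
from h import *
stat()
cv2.imwrite("pics/side3.png",cv2.resize(env.capture("side")[100:300,100:360],None,fx=3,fy=3))
stat()
E
```

```text
t 2.7 case tcp [ 30.4  51.  142. ] rot [180.    0.    6.4] F [-0.5 -0.   0.8] gap 0.17662601853683502
t 2.75 case tcp [ 30.1  50.3 141.4] rot [180.    0.1   6.4] F [-0.4 -0.6 -0.1] gap -1.9887043110860487e-05
```

View pics/side3.png

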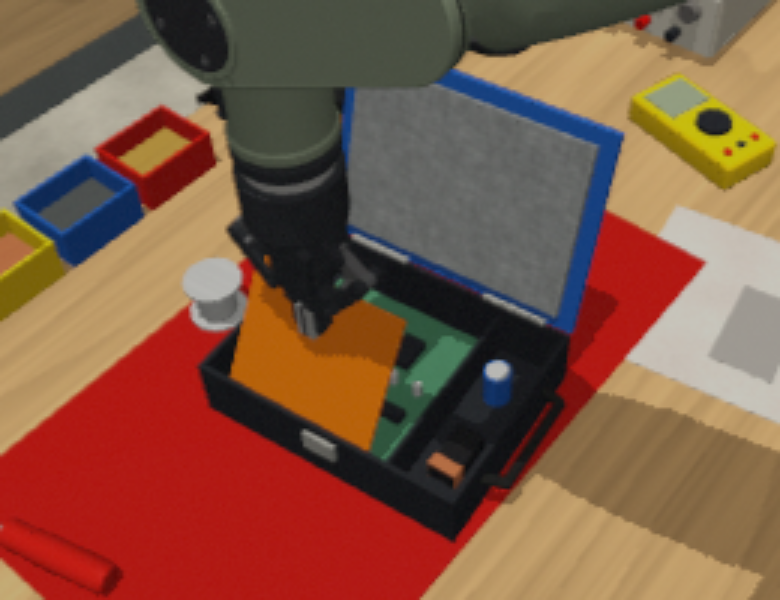

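The flap is leaning at about 1 rad with the fingertips on it, and the case hasn't moved. I'll carry on down.

>>> send_rows:
  series:
    - [[0,5,3],[0,0,0],1]
    - [[0,4.5,3.3],[0,0,0],1]
    - [[0,4,3.5],[0,0,0],1]
    - [[0,4,4],[0,0,0],1]
    - [[0,4,4],[0,0,0],1]
    - [[0,3.5,4.4],[0,0,0],1]
    - [[0,3,4.6],[0,0,0],1]
    - [[0,3,4.6],[0,0,0],1]
    - [[0,3,5],[0,0,0],1]
    - [[0,2,5],[0,0,0],1]
    - [[0,2,5],[0,0,0],1]
    - [[0,2,5],[0,0,0],1]

```text
clock: 3.95
tcp_pos: [550.5, 74.6, 90.4]
tcp_rot: [-180.0, 0.0, 6.4]
contact_force: [0.5, 0.5, 0.4]
finger_gap: -0.2
```

>>> send_rows:
  series:
    - [[0,1,5],[0,0,0],1]
    - [[0,1,4],[0,0,0],1]
    - [[0,1,3],[0,0,0],1]
    - [[0,1,3],[0,0,0],1]
    - [[0,0,2],[0,0,0],1]
    - [[0,0,2],[0,0,0],1]
    - [[0,0,1],[0,0,0],1]
    - [[0,0,0],[0,0,0],1]

```text
clock: 4.75
tcp_pos: [550.9, 70.8, 70.8]
tcp_rot: [-180.0, 0.0, 6.4]
contact_force: [0.2, 0.2, 0.6]
finger_gap: -0.2
```

```bash
python3 - <<'E'
from h import *
stat()
cv2.imwrite("pics/side4.png",cv2.resize(env.capture("side")[100:300,100:360],None,fx=3,fy=3))
stat()
E
```

```text
t 4.75 case tcp [30.4  7.4 70.8] rot [-180.     0.     6.4] F [0.2 0.2 0.6] gap -0.21435644722656724
t 4.8 case tcp [30.4  7.5 70.9] rot [-180.     0.     6.4] F [-0.6 -0.3  0.2] gap 0.2057193693275905
```

View pics/side4.png

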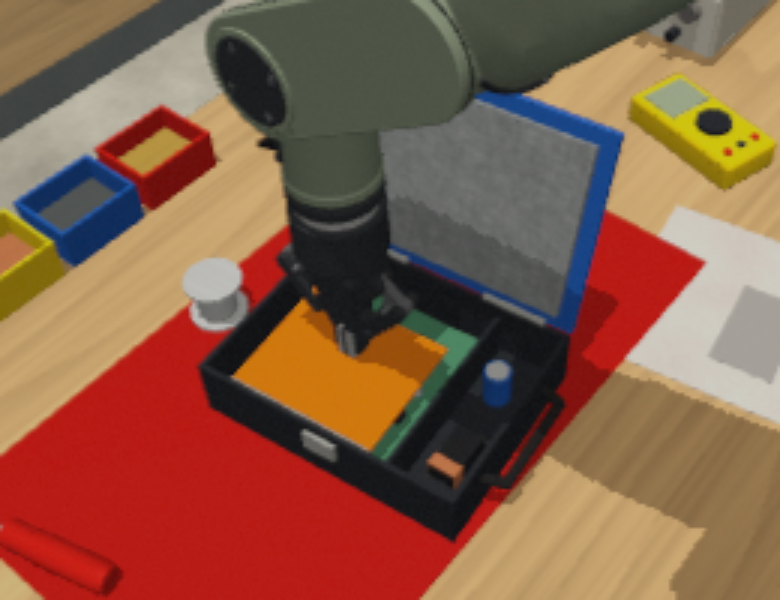

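The flap is nearly flat, with no force reading yet. I'll press down in small steps until the stop shows in the force.

>>> send_rows:
  series:
    - [[0,0,1],[0,0,0],1]
    - [[0,0,1],[0,0,0],1]
    - [[0,0,0.5],[0,0,0],1]
    - [[0,0,0],[0,0,0],1]

```text
clock: 5.2
tcp_pos: [550.9, 70.7, 68.3]
tcp_rot: [-180.0, 0.0, 6.4]
contact_force: [0.6, 0.0, 0.2]
finger_gap: -0.0
```

>>> send_rows:
  series:
    - [[0,0,0.7],[0,0,0],1]
    - [[0,0,0],[0,0,0],1]

```text
clock: 5.4
tcp_pos: [551.0, 70.8, 68.0]
tcp_rot: [-180.0, 0.0, 6.4]
contact_force: [-1.5, 0.0, 2.7]
finger_gap: -0.2
```

>>> send_rows:
  series:
    - [[0,0,0.7],[0,0,0],1]
    - [[0,0,0],[0,0,0],1]

```text
clock: 5.6
tcp_pos: [551.1, 70.7, 68.0]
tcp_rot: [180.0, 0.0, 6.4]
contact_force: [-3.7, -0.6, 8.2]
finger_gap: -0.0
```

The stop shows at tip height 49.0 mm (45 + 4), which is exactly flat. I'll raise the tool and check.

>>> send_rows:
  series:
    - [[0,0,-3],[0,0,0],1]
    - [[0,0,-10],[0,0,0],1]
    - [[0,0,-25],[0,0,0],1]
    - [[0,0,-35],[0,0,0],1]
    - [[0,0,-40],[0,0,0],1]
    - [[0,0,-40],[0,0,0],1]
    - [[0,0,-40],[0,0,0],1]
    - [[0,0,-39],[0,0,0],1]
    - [[0,0,0],[0,0,0],1]
    - [[0,0,0],[0,0,0],1]

```text
clock: 6.6
tcp_pos: [551.6, 70.8, 300.8]
tcp_rot: [180.0, -0.2, 6.4]
contact_force: [-0.1, 0.2, -0.4]
finger_gap: -0.0
```

```bash
python3 - <<'E'
from h import *
stat()
m=env.camera_model("wrist")
cv2.imwrite("pics/w5.png",env.capture("wrist"))
b=env.capture("side")
z=cv2.resize(b[100:280,150:350],(800,720),interpolation=cv2.INTER_CUBIC)[:600]
fl=[toworld(p) for p in [(-40,85,49),(100,85,49),(-40,-35,49),(100,-35,49)]]
for u in proj("side",[toworld(p) for p in [(-125,95,60),(125,95,60),(-125,-95,60),(125,-95,60)]]+fl): cv2.drawMarker(z,tuple(int(v) for v in ((u-[150,100])*4)),(255,255,0),0,12,1)
cv2.imwrite("pics/side5.png",z)
E
```

```text
t 6.6 case tcp [ 31.1   7.3 300.8] rot [180.   -0.2   6.4] F [-0.1  0.2 -0.4] gap -0.004722610846804934
```

View pics/side5.png

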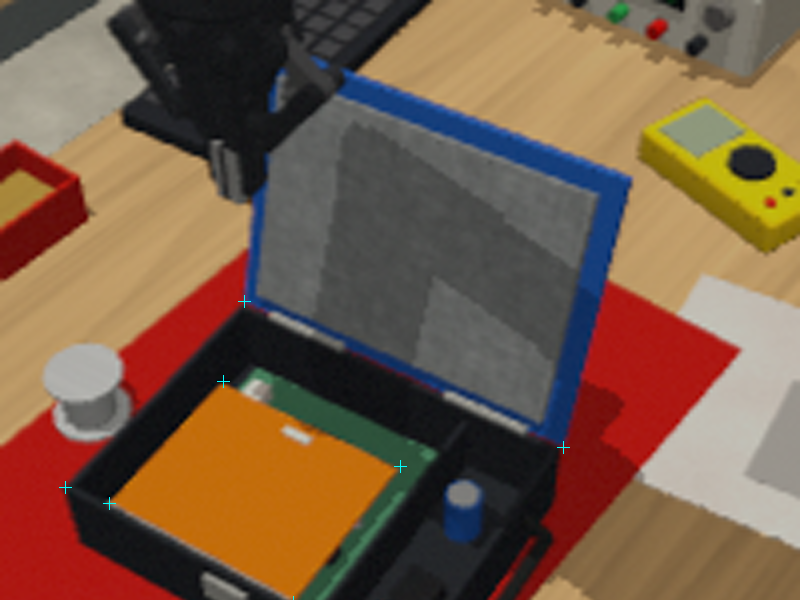

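View pics/w5.png

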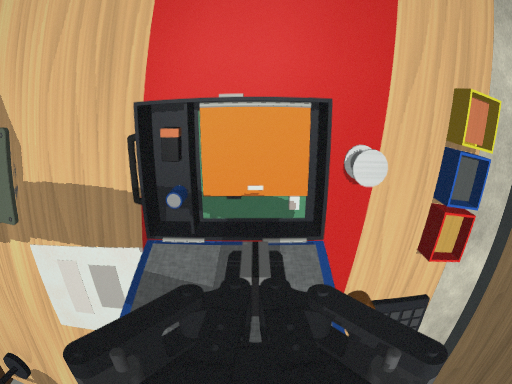

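The flap lies flat: its corners fall on the projected points (224,381) and (400,466) in the side crop. The case hasn't moved. Next I'll go over the lid's top to its outer side.

>>> send_rows:
  series:
    - [[-5,20,0],[0,0,0],1]
    - [[-6,35,0],[0,0,0],1]
    - [[-6,35,0],[0,0,0],1]
    - [[-7,35,0],[0,0,0],1]
    - [[-7,35,0],[0,0,0],1]
    - [[0,37,0],[0,0,0],1]
    - [[0,0,0],[0,0,0],1]
    - [[0,0,0],[0,0,0],1]

```text
clock: 7.5
tcp_pos: [541.2, -128.7, 296.8]
tcp_rot: [-179.9, 0.2, 6.3]
contact_force: [0.1, 1.1, -0.4]
finger_gap: -0.2
```

```bash
python3 - <<'E'
from h import *
stat()
cv2.imwrite("pics/w6.png",env.capture("wrist"))
cv2.imwrite("pics/side6.png",env.capture("side"))
E
```

```text
t 7.5 case tcp [  -1.5 -189.7  296.8] rot [-179.9    0.2    6.3] F [ 0.1  1.1 -0.4] gap -0.24051576272560202
```

View pics/side6.png

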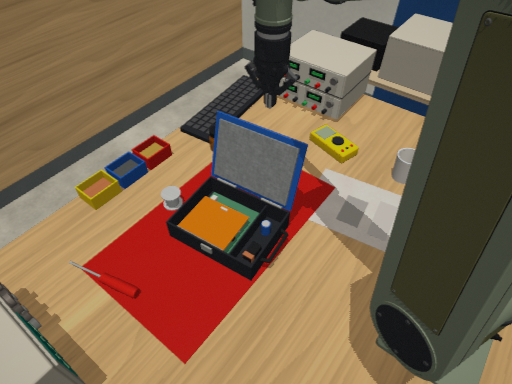

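View pics/w6.png

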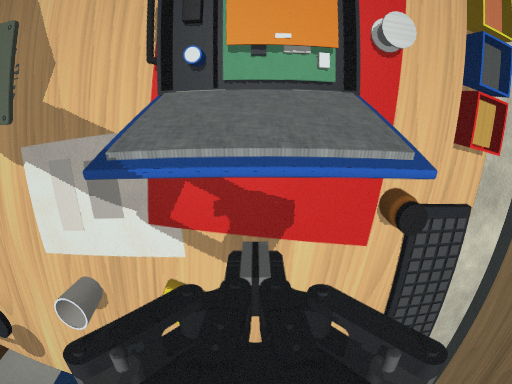

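The fingers (tips at px (256,243)) are on the lid's outer side, and the lid's free edge is at row ~172. I'll check the gap.

```bash
python3 - <<'E'
from h import *
m=env.camera_model("wrist")
for v in (160,170,177): print(v,[tocase(onz("wrist",(260,v),z,m)) for z in (240,246)])
for u in ((86,172),(434,172)): print(tocase(onz("wrist",u,246,m)))
for ph in [1.83,1.7,1.57,1.4,1.2,1,.8,.6,.4,.2,.1,0]:
    r=170; y=-95+r*np.cos(ph)-8*np.sin(ph)-11; z=60.5+r*np.sin(ph)+8*np.cos(ph)+19
    if ph>1.57: y+=20*np.cos(ph)
    print(ph,np.array([y,z]))
E
```

```text
160 [array([   1.1, -143.3,  240. ]), array([   1. , -142.1,  246. ])]
170 [array([   1.1, -149.7,  240. ]), array([   1. , -148.3,  246. ])]
177 [array([   1.1, -154.2,  240. ]), array([   1. , -152.7,  246. ])]
[-116.8 -147.8  246. ]
[ 121.1 -147.1  246. ]
1.83 [-162.4  241.8]
1.7 [-138.4  247.1]
1.57 [-113.9  249.5]
1.4 [-85.  248.4]
1.2 [-51.9 240.8]
1 [-20.9 226.9]
0.8 [  6.7 207. ]
0.6 [ 29.8 182.1]
0.4 [ 47.5 153.1]
0.2 [ 59.  121.1]
0.1 [ 62.4 104.4]
0 [64.  87.5]
```

The lid's outer edge is at y −152 and the finger face at −179, so there is a 27 mm gap. I'll descend and begin pushing.

>>> send_rows:
  series:
    - [[0,0,18],[0,0,0],1]
    - [[0,0,20],[0,0,0],1]
    - [[0,0,17],[0,0,0],1]
    - [[0,-8,0],[0,0,0],1]
    - [[0,-8,0],[0,0,0],1]
    - [[0,-5,0],[0,0,0],1]
    - [[0,-5,0],[0,0,0],1]
    - [[0,-5,0],[0,0,0],1]
    - [[0,-6,0],[0,0,0],1]
    - [[0,-6,0],[0,0,0],1]
    - [[0,-6,0],[0,0,0],1]
    - [[0,-6,0],[0,0,0],1]

```text
clock: 8.8
tcp_pos: [535.9, -73.3, 244.0]
tcp_rot: [-180.0, 0.0, 6.4]
contact_force: [0.2, -2.2, 1.9]
finger_gap: -0.3
```

```bash
python3 - <<'E'
from h import *
stat()
cv2.imwrite("pics/side7.png",cv2.resize(env.capture("side")[50:300,100:360],None,fx=2.4,fy=2.4))
E
```

```text
t 8.8 case tcp [  -0.5 -134.1  244. ] rot [-180.     0.     6.4] F [ 0.2 -2.2  1.9] gap -0.2932653396447102
```

View pics/side7.png

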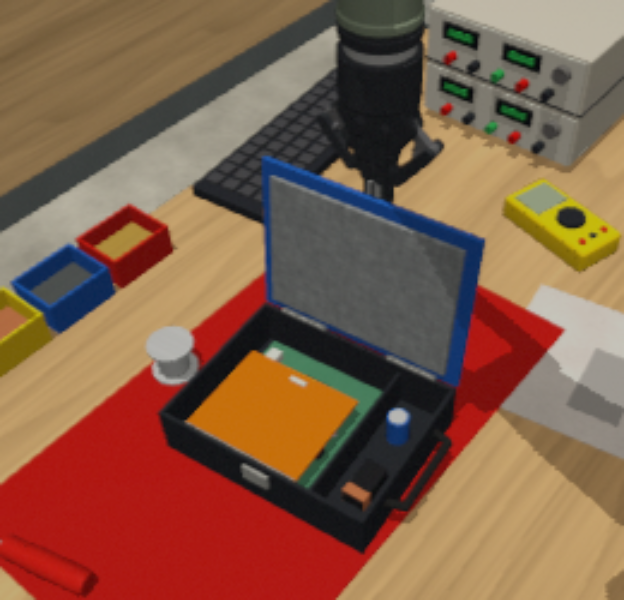

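The lid is being pushed with about 2 N and the case is still. I'll continue along the arc.

>>> send_rows:
  series:
    - [[0,-6,0],[0,0,0],1]
    - [[0,-6,0],[0,0,0],1]
    - [[0,-6,0],[0,0,0],1]
    - [[0,-6,0],[0,0,0],1]
    - [[0,-6,0],[0,0,0],1]
    - [[0,-6,0],[0,0,0],1]
    - [[0,-6,0],[0,0,0],1]
    - [[0,-6,0],[0,0,0],1]
    - [[0,-6,0.5],[0,0,0],1]
    - [[0,-6,1],[0,0,0],1]
    - [[0,-6,1],[0,0,0],1]
    - [[0,-6,1.5],[0,0,0],1]

```text
clock: 10.05
tcp_pos: [527.7, -1.8, 239.8]
tcp_rot: [-180.0, 0.0, 6.4]
contact_force: [-0.9, -1.3, -1.2]
finger_gap: -0.2
```

```bash
python3 - <<'E'
from h import *
stat()
cv2.imwrite("pics/side8.png",cv2.resize(env.capture("side")[50:300,100:360],None,fx=2.4,fy=2.4))
E
```

```text
t 10.05 case tcp [ -0.8 -62.1 239.8] rot [-180.     0.     6.4] F [-0.9 -1.3 -1.2] gap -0.19047266205178495
```

View pics/side8.png

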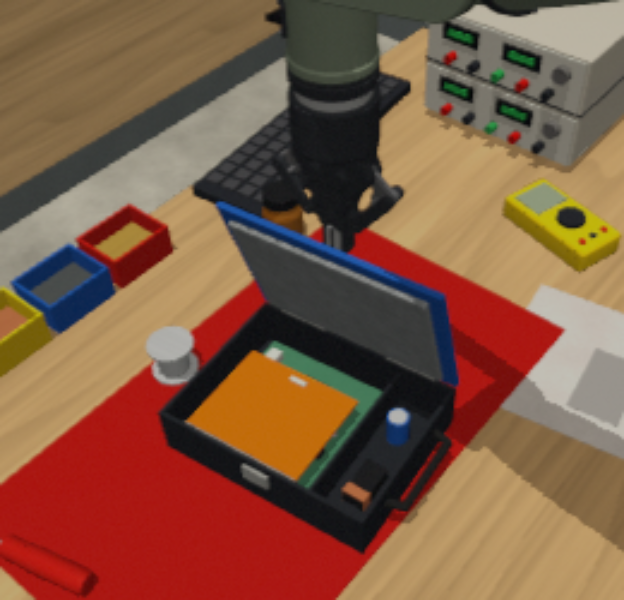

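>>> send_rows:
  series:
    - [[0,-6,1],[0,0,0],1]
    - [[0,-6,1.2],[0,0,0],1]
    - [[0,-6,1.6],[0,0,0],1]
    - [[0,-6,2],[0,0,0],1]
    - [[0,-6,2.2],[0,0,0],1]
    - [[0,-6,2.5],[0,0,0],1]
    - [[0,-5,2.5],[0,0,0],1]
    - [[0,-5,3],[0,0,0],1]
    - [[0,-5,3.2],[0,0,0],1]
    - [[0,-5,3.5],[0,0,0],1]
    - [[0,-5,3.6],[0,0,0],1]
    - [[0,-4,3.3],[0,0,0],1]

```text
clock: 11.3
tcp_pos: [520.7, 63.0, 210.2]
tcp_rot: [-180.0, -0.0, 6.4]
contact_force: [0.4, 0.0, 1.9]
finger_gap: -0.0
```

>>> send_rows:
  series:
    - [[0,-4,3.5],[0,0,0],1]
    - [[0,-4.5,4],[0,0,0],1]
    - [[0,-4,4],[0,0,0],1]
    - [[0,-4,4.3],[0,0,0],1]
    - [[0,-4,4.4],[0,0,0],1]
    - [[0,-3.5,4.4],[0,0,0],1]
    - [[0,-3,4.6],[0,0,0],1]
    - [[0,-3,4.7],[0,0,0],1]
    - [[0,-3,4.8],[0,0,0],1]
    - [[0,-3,5],[0,0,0],1]
    - [[0,-2.5,5],[0,0,0],1]
    - [[0,-2.5,5],[0,0,0],1]

```text
clock: 12.5
tcp_pos: [516.0, 103.3, 156.2]
tcp_rot: [-180.0, 0.0, 6.4]
contact_force: [0.3, 0.6, 1.6]
finger_gap: -0.2
```

```bash
python3 - <<'E'
from h import *
stat()
cv2.imwrite("pics/side9.png",cv2.resize(env.capture("side")[50:300,100:360],None,fx=2.4,fy=2.4))
E
```

```text
t 12.5 case tcp [ -0.6  43.6 156.2] rot [-180.     0.     6.4] F [0.3 0.6 1.6] gap -0.18457488951539655
```

View pics/side9.png

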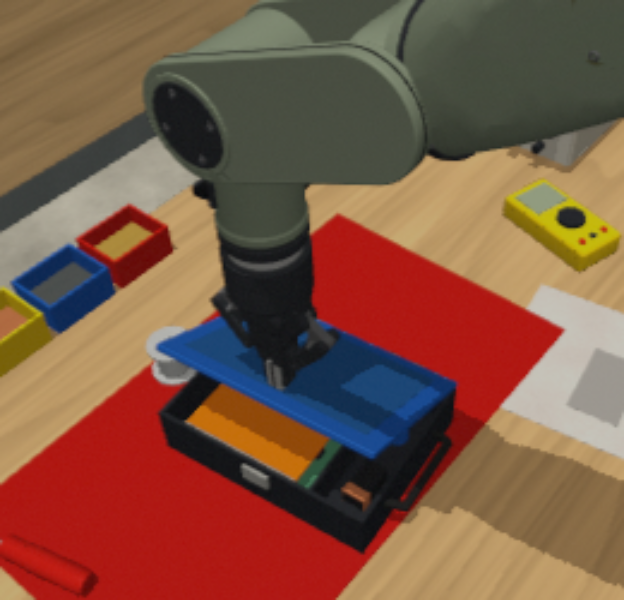

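The lid is at about 0.4 rad, and nothing around it has moved. From here I'll close it more slowly.

>>> send_rows:
  series:
    - [[0,-2,4.5],[0,0,0],1]
    - [[0,-2,4.5],[0,0,0],1]
    - [[0,-2,4.5],[0,0,0],1]
    - [[0,-2,4.5],[0,0,0],1]
    - [[0,-2,4.5],[0,0,0],1]
    - [[0,-1.5,4.5],[0,0,0],1]
    - [[0,-1.5,4.5],[0,0,0],1]
    - [[0,-1,4],[0,0,0],1]
    - [[0,-1,4],[0,0,0],1]
    - [[0,-1,4],[0,0,0],1]
    - [[0,-1,4],[0,0,0],1]
    - [[0,0,3],[0,0,0],1]

```text
clock: 13.75
tcp_pos: [514.2, 120.3, 105.9]
tcp_rot: [-180.0, -0.0, 6.4]
contact_force: [-0.6, 0.3, 0.7]
finger_gap: -0.2
```

>>> send_rows:
  series:
    - [[0,0,3],[0,0,0],1]
    - [[0,0,3],[0,0,0],1]
    - [[0,0,2],[0,0,0],1]
    - [[0,0,2],[0,0,0],1]
    - [[0,0,1.5],[0,0,0],1]
    - [[0,0,1],[0,0,0],1]
    - [[0,0,1],[0,0,0],1]
    - [[0,0,1],[0,0,0],1]
    - [[0,0,0],[0,0,0],1]

```text
clock: 14.65
tcp_pos: [514.2, 119.9, 91.5]
tcp_rot: [180.0, 0.0, 6.4]
contact_force: [-0.4, -0.5, 0.2]
finger_gap: 0.0
```

>>> send_rows:
  series:
    - [[0,0,1],[0,0,0],1]
    - [[0,0,1],[0,0,0],1]
    - [[0,0,0.7],[0,0,0],1]
    - [[0,0,0.7],[0,0,0],1]
    - [[0,0,0],[0,0,0],1]

```text
clock: 15.15
tcp_pos: [514.2, 119.9, 88.1]
tcp_rot: [180.0, 0.0, 6.4]
contact_force: [-0.3, -0.4, -0.2]
finger_gap: 0.0
```

>>> send_rows:
  series:
    - [[0,0,0.7],[0,0,0],1]
    - [[0,0,0],[0,0,0],1]

```text
clock: 15.35
tcp_pos: [514.2, 119.8, 87.6]
tcp_rot: [180.0, -0.0, 6.4]
contact_force: [-0.7, -0.4, -0.4]
finger_gap: -0.1
```

>>> send_rows:
  series:
    - [[0,0,0.7],[0,0,0],1]
    - [[0,0,0],[0,0,0],1]

```text
clock: 15.55
tcp_pos: [514.3, 119.9, 87.5]
tcp_rot: [180.0, 0.0, 6.4]
contact_force: [-1.5, -0.5, 6.0]
finger_gap: 0.1
```

The stop shows at exactly the predicted height, 87.5. I'll press slightly more, then lift away.

>>> send_rows:
  series:
    - [[0,0,0.5],[0,0,0],1]
    - [[0,0,0],[0,0,0],1]

```text
clock: 15.75
tcp_pos: [514.3, 119.9, 87.5]
tcp_rot: [180.0, 0.0, 6.4]
contact_force: [-3.1, -0.8, 7.5]
finger_gap: 0.1
```

>>> send_rows:
  series:
    - [[0,0,-2],[0,0,0],1]
    - [[0,0,-8],[0,0,0],1]
    - [[0,0,-20],[0,0,0],1]
    - [[0,0,-35],[0,0,0],1]
    - [[0,0,-35],[0,0,0],1]
    - [[0,0,-35],[0,0,0],1]
    - [[0,0,-30],[0,0,0],1]
    - [[0,0,-20],[0,0,0],1]
    - [[0,0,0],[0,0,0],1]
    - [[0,0,0],[0,0,0],1]
    - [[0,0,0],[0,0,0],1]

```text
clock: 16.85
tcp_pos: [513.1, 119.9, 269.4]
tcp_rot: [-180.0, 0.2, 6.4]
contact_force: [0.3, 1.0, 0.1]
finger_gap: 0.2
```

```bash
python3 - <<'E'
from h import *
stat()
w=env.capture("wrist"); b=env.capture("side"); c=env.capture("scene")
cv2.imwrite("pics/w10.png",w); cv2.imwrite("pics/scene10.png",c)
z=cv2.resize(b[100:280,150:350],(800,720),interpolation=cv2.INTER_CUBIC)[:600]
for u in proj("side",[toworld(p) for p in [(-125,95,60),(125,95,60),(-125,95,68.5),(125,95,68.5),(-125,-95,68.5),(125,-95,68.5)]]): cv2.drawMarker(z,tuple(int(v) for v in ((u-[150,100])*4)),(255,255,0),0,12,1)
cv2.imwrite("pics/side10.png",z)
E
```

```text
t 16.85 case tcp [ -1.7  60.4 269.4] rot [-180.     0.2    6.4] F [0.3 1.  0.1] gap 0.15789821081412878
```

View pics/side10.png

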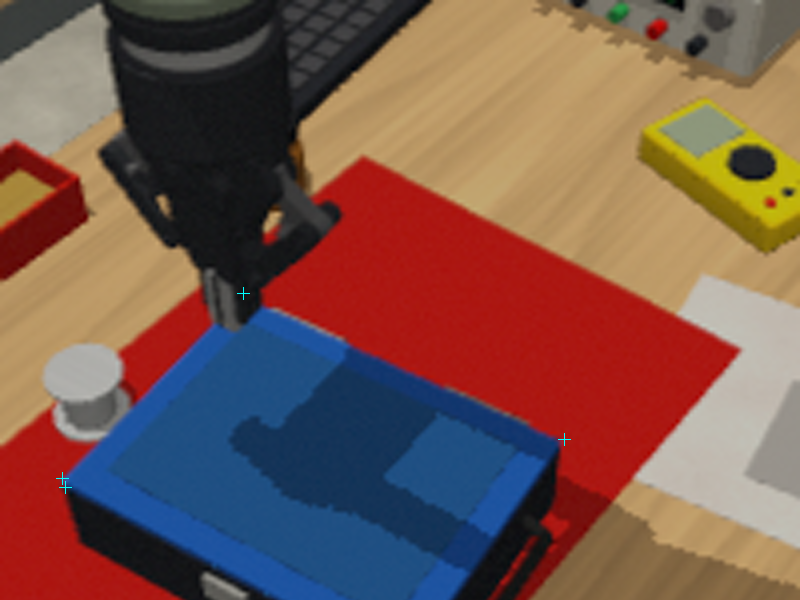

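View pics/w10.png

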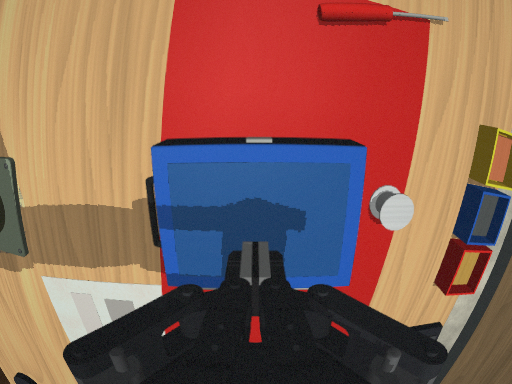

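View pics/scene10.png

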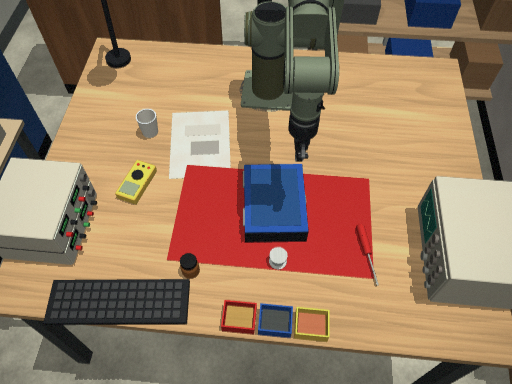

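The lid is shut flush on the rim. The case corners, spool, jar, cup, meter and driver are where they started, and the tool is about 180 mm above everything. I'm handing it in.

```bash
python3 - <<'E'
from plant import env
print(env.sign_off())
E
```

```text
the job is handed in; nothing more can be done
None
```

The case is packed: the orange flap is folded flat over the board and the blue lid is fully shut over it. I handed it in at about 17 s of the 54 s allowed.

- **Flap:** I pushed it down first with the closed fingertips. It met its stop at tip height 49.0 mm, as expected. In the side view its edge corners lay on the positions calculated for a flat flap.
- **Lid:** I then pushed it along its arc from about 1.83 rad, slowing towards the end. It met the rim with the tips at 68.5 mm, exactly the calculated shut height. The highest force I read, about 8 N, came from pressing the flap and lid onto their stops.
- **Final pictures:** The lid sits flush, and the case has not visibly moved. The spool, jar, cup, meter and driver look to be where they started, and the arm is clear of everything, about 180 mm above the lid. The battery and capacitor can't be seen under the lid, but they hadn't moved when last seen before it closed.

No check failed. The only mismatch was 1–5 mm between camera measurements of the rim corners, about what the calibration allows.

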